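# Find the high spot of a bent stirrer shaft on the bench centres

### The job

Draw the dial gauge up to the bent stirrer shaft until its plunger is pressed about half way in, then let go and turn the stirrer by its blades through a turn and a quarter or a little more, with the plunger riding on the shaft all the way, to see how the reading swings. Then bring the shaft round to its high spot, where the plunger is pushed in furthest, and leave it at rest there. Push the blades gently, never drive the plunger to the end of its travel or touch it, and leave the other things on the bench where they are.

Things in the scene. Friction and masses are not known exactly. Their poses are not given: they have to be found in the camera images.
- bed: Bench centres on a granite plate, fixed. Plate 320 x 480 mm, top 30 mm above the table; a stock stands at each end (y = +180 and -180 mm, 50 mm long, 150 mm high). Origin: at table height, straight under the middle of the line of centres. z up; y along the line of centres, which is 125 mm above the table; x level, square to it, away from the robot's side.
- stirrer_mid (a point): Middle of the stirrer's head, on the line of centres, at y = -75 mm of the bed. Steel hub 26 mm thick, four flat blades at 90 degrees, tips 48 mm from the line of centres, 30 mm wide along the shaft, 5 mm thick; clamped on a 10 mm shaft that runs between the centres. The shaft is bent, its middle about 3 mm off the line of centres; which way, relative to the blades, is not known.
- stirrer (a joint): Angle of head and shaft, rad, no stops; starts between -0.5 and 0.5. At 0 (and each 1.571) a blade points straight up; it grows as the top blade moves towards the bed's -x. Drag 0.1 N m (2 to 5 N at a blade); stays where left. A fingertip from above can push a blade over the top; one leaning over 40 degrees back towards the finger jams on it. Touch at under 0.05 m/s: a knock passes 20 N.
- handle_top (a point): Top centre of the upright round black grip (16 mm thick, its top 152 mm above the table, free for 50 mm down) at the rear of the gauge's carriage, 27 mm behind the dial. The carriage runs on a slide along the bed's x axis, at y = +50 mm of the bed.
- carriage (a joint): How far the gauge's carriage has been drawn towards the shaft (the bed's -x), m: 0 fully back, 0.050 the stop. It slides with about 5 N of drag and stays where it is left. From fully back the plunger's point is 20 to 26 mm short of the shaft.
- plunger_tip (a point): Foremost point of the gauge's plunger, 125 mm above the table, facing the bed's -x. It meets the shaft from behind (the side away from the robot), 50 mm on the +y side of the bed's origin.
- plunger (a joint): How far the gauge's plunger is pushed in against its spring, m: 0 is fully out, 0.020 is the end of its travel. Its spring pushes with 0.5 to 1 N. While the point rests on the shaft, the value grows as the bowed side of the shaft comes round to it.
- pointer (a joint): Pointer of the gauge's dial, rad: 0.2618 (15 degrees) for each mm the plunger is pushed in, clockwise seen from above; at 0 it points at the shaft. The white dial lies face up with 11 black marks, 2 mm of plunger (30 degrees) from one to the next, the first at 0.
- dial_mid (a point): Centre of the dial's face, 136 mm above the table. The dial is 60 mm across.
- spare_head: A loose spare stirrer head, the same four-blade shape, 96 mm across and 34 mm high, lying flat on the granite plate behind the stirrer. Origin under its middle. A bystander.
- spanner: A steel spanner, 130 mm long, lying on the plate near its +y end. A bystander.
- screwdriver: A screwdriver, 170 mm long, lying on the plate along its front edge. A bystander.
- grey_cup: A grey plastic cup, 76 mm across, 105 mm high. A bystander.
- jar: A white jar, 66 mm across, 80 mm high. A bystander.

How it is judged:
By the outcome, as a careful person would: the job done as asked, in the order asked, and still so for the second after the job is handed in, with the robot touching nothing.
It also fails if it takes over 72 s, if anything falls off the work surface, if the arm or the gripper's body presses on something with over 40 N, if the wrist force passes 120 N, or if a joint passes its speed limit or range.

### The arm

A 7-joint arm with a two-finger parallel gripper is mounted at the origin on the work surface. World frame = base frame: x ahead of the robot, y to its left, z up, the work surface at z = 0. Lengths are in m, angles in rad, forces in N, time in s.
With the tool pointing down it reaches from about 0.425 to 0.825 m from the base axis. Payload 3.6 kg.
Tool frame: the origin (TCP) lies midway between the tips of the shut fingers; the grasp point (between the pads) lies 19 mm behind it; z points along the fingers, y is the line along which they close (so a half turn about z gives the same grasp; the last joint's range is limited). The gripper opens to 85 mm and grips with 20 to 120 N. Pads are 22 mm wide; open, the fingers measure 114 mm over their backs; the gripper's body (76 mm by 85 mm) begins 54 mm behind the grasp point. The pads swing forward as they close: fully open they stand 13 mm farther back than shut.
Start: joints at [1.149, 0.615, -0.013, 1.423, 0.008, 1.103, -0.04], TCP at [0.251, -0.6, 0.231] pointing down, gripper open.
Joint ranges: [-3.12, 3.12], [-0.3, 2.06], [-1.34, 1.32], [0.26, 2.42], [-1.36, 4.5], [0.01, 1.98], [-2.84, 2.84]. Speed limits (rad/s): [2.79, 2.79, 3.14, 3.14, 3.14, 3.14, 3.14].

### API

Orientations are given as a unit quaternion [x, y, z, w].
In Python, from plant import env, cams gives the robot as it stands.
- The arm moves only by the tool servo_tool, never from a script. Its arguments are lists of equal length, an entry for each row: "translation": the shift along the world's x, y, z in cm, a list of three; "twist": the turn about the world's z in degrees. A call has 1 to 5 rows; each row is the pose to reach, as a shift and turn from the pose commanded when the call began; what a row does not reach only later rows make up. A row lasts 1/8 s, in which the tool goes at most 62.5 mm and 10.7 degrees, less where a joint would pass 70% of its speed; a pose out of reach is approached as far as the arm can. A call with a gripper value outside its range is refused whole. "claw" is the opening, from -1 (shut) to 1 (fully open), set as the call begins (left out, the last holds). The fingers move at their own pace and stop on an object; the grip force is fixed at half the most. Time passes only in rows, so rows that repeat a pose let the fingers close. It gives the time, the measured TCP pose, the force, the opening and the grip force at its end, in the units of the state.
- env.get_obs(): the state, without advancing time (a new reading comes with each control period).
- cams.get_image(name): name is "side" or "top" or "wrist"; returns a dict with "pixels" (420x560x3 uint8, red, green, blue), "mtx" (3x3 intrinsics, pixels), "camera_from_world" (4x4, takes a point from world to camera coordinates). Camera axes: x right, y down, z forward; pixel columns grow to the right and rows downward; lengths in m; the calibration is good to about 2 mm. The wrist camera is an equidistant fisheye: a pixel r from the principal point sees the ray r / f radians off the axis. A picture is of the moment at which its call begins. There is no depth.
- env.sign_off(): hands the job in; it is judged then, once.
The state is a dict: "time_s": time; "joint_pos": joint angles; "joint_velocities": joint speeds; "tau": joint torques, N m; "ee_pos": TCP position; "eef_rot": TCP orientation; "contact_force": force on the tool from outside, world axes, zero at the start; "torque": the same for the moment, N m; "opening": finger opening in m; "finger_force": force on a finger pad.
Only numpy, scipy, OpenCV 4.12 (cv2) and the standard library are available. Lean on these libraries where they do the work, as an engineer would, in place of code of your own. Each camera call takes 0.05 s, during which the arm holds its last target. There are 200 camera calls.

## Working session

There is one attempt and no reset: what is moved stays moved. The work goes in short steps, Python scripts to look and compute and a tool call to move; the robot and the scene stay as the last step left them, time stands still between calls to the robot, and variables do not carry over. Pictures are saved under pics/ and viewed, at most 10 in all, crops included, and the job is handed in when it is done.

Besides the shell and the picture viewer there is one more tool, called after ">>>" as name(argument=value, ...) on one line, values as JSON. servo_tool: Moves the arm, as the interface text tells. Its arguments: {"type":"object","properties":{"translation":{"type":"array"},"twist":{"type":"array"},"claw":{"type":"number"}},"required":["translation","twist"]}

```bash
mkdir -p pics; ls; cat > h.py <<'E'
import numpy as np, cv2
from plant import env, cams
def grab(n,fn=None):
    d=cams.get_image(n); 
    if fn: cv2.imwrite('pics/'+fn,cv2.cvtColor(d['pixels'],cv2.COLOR_RGB2BGR))
    return d
def ray(d,u,v):
    T=d['camera_from_world'];K=d['mtx'];r=np.linalg.inv(K)@[u,v,1]
    R=T[:3,:3];return -R.T@T[:3,3],R.T@r
def onz(d,u,v,z):
    o,r=ray(d,u,v);return o+r*(z-o[2])/r[2]
def proj(d,p):
    c=d['camera_from_world'][:3,:3]@p+d['camera_from_world'][:3,3];q=d['mtx']@c;return q[:2]/q[2]
E
python3 - <<'E'
from h import *
a=grab('side','s0.png');b=grab('top','t0.png')
for d in(a,b):
    o,_=ray(d,0,0);print(o,ray(d,280,210)[1],d['mtx'].tolist())
print(env.get_obs())
E
```

```text
pics
[0.43847482 0.85755399 0.90125563] [ 0.08028727 -0.71476709 -0.69511039] [[465.84534525240366, 0.0, 275.72900847715795], [0.0, 465.84534525240366, 200.31259190146847], [0.0, 0.0, 1.0]]
[0.44418329 0.00172503 1.37008514] [ 0.09754938 -0.00172568 -0.99527926] [[440.5308798016385, 0.0, 282.58906186807], [0.0, 440.5308798016385, 206.4448534977026], [0.0, 0.0, 1.0]]
{'time_s': 0.1, 'joint_pos': array([ 1.1484924 ,  0.61586829, -0.01258333,  1.42474086,  0.00812435,
        1.10336914, -0.04037374]), 'joint_velocities': array([-4.61988233e-04, -2.14556219e-03, -1.15441106e-03, -3.21692844e-03,
        5.38798468e-04, -5.36959629e-05, -4.47823295e-04]), 'tau': array([ 1.48240451e-03, -4.70380926e+01,  2.60243285e-01, -1.71570629e+01,
        1.00917494e-02,  5.84792419e-03,  3.47233986e-06]), 'ee_pos': array([ 0.25033446, -0.59912569,  0.23022361]), 'eef_rot': array([ 9.80473130e-01,  1.96649632e-01, -2.63649470e-04, -1.13735151e-03]), 'contact_force': array([-0.05938417,  0.10791684,  0.08083574]), 'torque': array([-0.02897325, -0.02186389,  0.06379817]), 'finger_force': 0.0, 'opening': 0.08552728647014471}
```

```bash
cd pics; python3 -c "
import cv2
for n in('s0','t0'):
    cv2.imwrite(n+'b.png',cv2.resize(cv2.imread(n+'.png'),(800,600),interpolation=cv2.INTER_CUBIC))"
```

```text
(no output)
```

View pics/s0b.png

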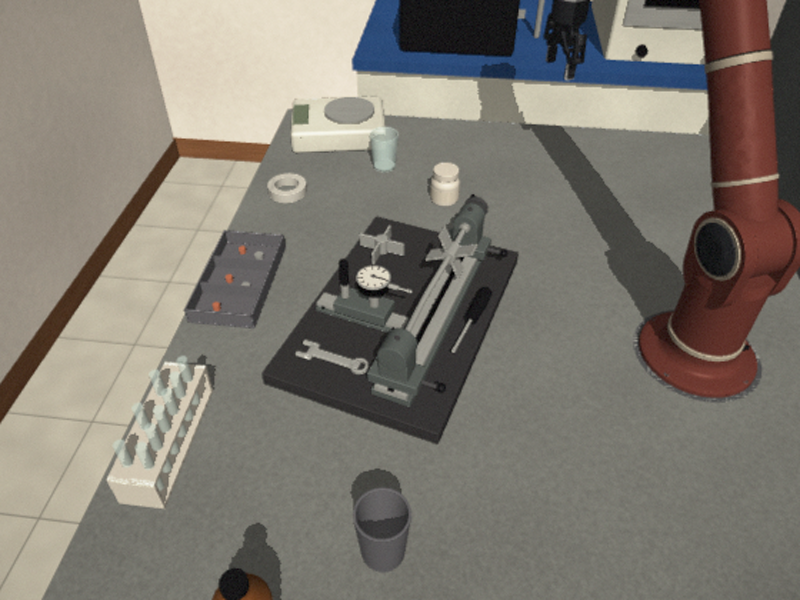

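View pics/t0b.png

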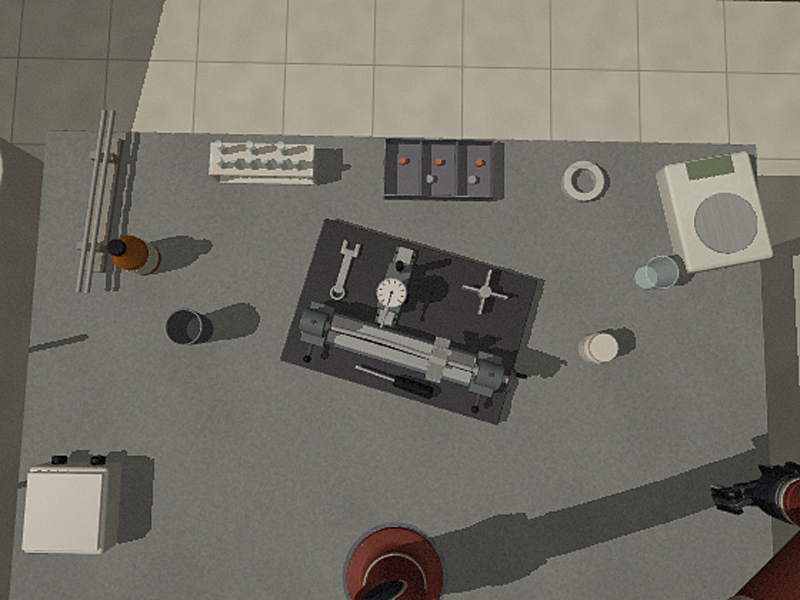

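The side view shows the bed with the dial at about (373,278) and the black grip at (344,265), both enlarged. In the top view the plate corners are about (326,220), (543,280), (498,423) and (281,360). The dial is at (391,292), the grip at (399,266) and the head at about (437,358).

```bash
cat >> h.py <<'E'
E
python3 - <<'E'
from h import *
d=grab('top'); s=grab('side')
g=cv2.cvtColor(d['pixels'],cv2.COLOR_RGB2GRAY)
c=np.float32([[326,220],[543,280],[498,423],[281,360]])*.7
c=cv2.cornerSubPix(g,c.reshape(-1,1,2).copy(),(5,5),(-1,-1),(3,50,.01)).reshape(-1,2);print(c/.7)
P=np.array([onz(d,*q,.03) for q in c]);print(P)
print(np.linalg.norm(np.roll(P,-1,0)-P,axis=1))
O=P.mean(0)[:2]
ey=(P[0]-P[1]+P[3]-P[2])[:2];ey/=np.linalg.norm(ey);ex=np.array([ey[1],-ey[0]])
print('O',O,'ex',ex,'ey',ey,np.degrees(np.arctan2(ex[1],ex[0])), (P[0]-P[3]+P[1]-P[2])[:2])
def w(x,y,z): return np.r_[O+x*ex+y*ey,z]
print('stir',w(0,-.075,.125),proj(d,w(0,-.075,.173))/.7,proj(s,w(0,-.075,.173))/.7)
# dial: white blob
hsv=cv2.cvtColor(d['pixels'],cv2.COLOR_RGB2HSV)
m=((hsv[...,2]>175)).astype(np.uint8);n,l,st,ce=cv2.connectedComponentsWithStats(m)
for i in range(1,n):
    if np.hypot(*(ce[i]-np.array([391,292])*.7))<20: print(st[i],ce[i]/.7,onz(d,*ce[i],.136))
hp=onz(d,399*.7,266*.7,.152);print('handle',hp,proj(s,hp)/.7,'bed',ex@(hp[:2]-O),ey@(hp[:2]-O))
def crop(d,x0,y0,x1,y1,k):return cv2.resize(cv2.cvtColor(d['pixels'],cv2.COLOR_RGB2BGR)[y0:y1,x0:x1],None,fx=k,fy=k,interpolation=cv2.INTER_CUBIC)
a=crop(d,195,150,385,300,4);cv2.imwrite('pics/c0.png',a)
b=crop(s,210,130,370,285,3.8);cv2.imwrite('pics/c1.png',b)
E
```

```text
[[325.02835 217.68822]
 [543.79877 279.5718 ]
 [496.01547 424.63132]
 [279.20367 359.1854 ]]
[[ 0.75165245  0.1651744   0.03      ]
 [ 0.62552732 -0.30910631  0.03      ]
 [ 0.31660489 -0.20693024  0.03      ]
 [ 0.44497642  0.25244665  0.03      ]]
[0.49076444 0.32538134 0.47697629 0.31885206]
O [ 0.53469027 -0.02460387] ex [ 0.96479981 -0.26298542] ey [0.26298542 0.96479981] -15.247280531385796 [ 0.61559847 -0.18944832]
stir [ 0.51496636 -0.09696386  0.125     ] [450.26603997 325.27383223] [417.59446669 221.46149605]
[264 195  20  19 232] [390.93596059 291.96428571] [0.58072496 0.0177583  0.136     ]
handle [0.63033796 0.00281104 0.152     ] [345.12078604 261.0960871 ] bed 0.0850711533217009 0.051603847890463295
```

View pics/c0.png

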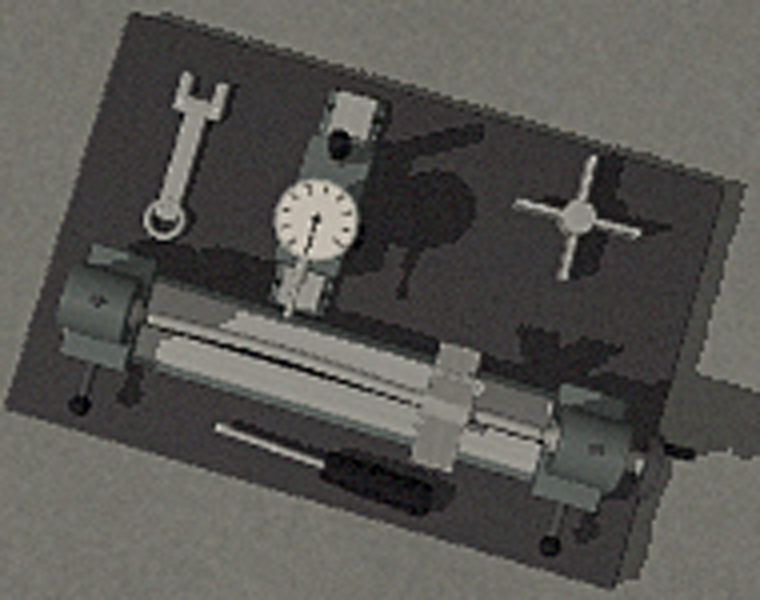

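View pics/c1.png

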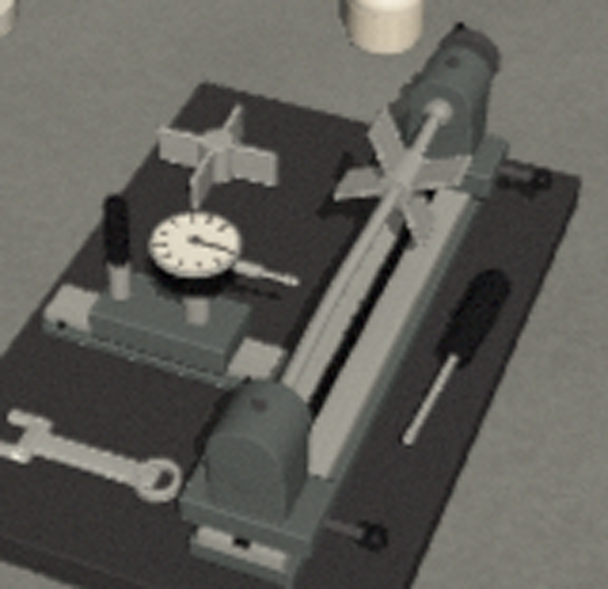

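The close-ups give the plate corners in the top crop at about (133,12), (725,178), (612,585) and (8,408). The pointer is at zero, towards the shaft. The top blade leans about 18° towards +x (angle about −0.3), and the grip is at crop (340,145) top and (117,200) side.

```bash
python3 - <<'E'
from h import *
d=grab('top'); s=grab('side')
C=lambda u,v:(195+u/4,150+v/4)
S=lambda u,v:(210+u/3.8,130+v/3.8)
P=np.array([onz(d,*C(*q),.03) for q in[(133,12),(725,178),(612,585),(8,408)]])
print(P[:,:2].round(4).tolist(),np.linalg.norm(np.roll(P,-1,0)-P,axis=1))
# side view corners: (205,85) back-right(-y), (580,178) front-right
print([onz(s,*S(*q),.03)[:2].round(4).tolist() for q in[(205,85),(580,178)]])
O=P.mean(0)[:2]
ey=(P[0]-P[1]+P[3]-P[2])[:2];print('O',O,np.degrees(np.arctan2(-ey[0],ey[1])), )
# shaft ends at stocks, z .125
a=onz(d,*C(145,319),.125);b=onz(d,*C(548,440),.125);print(a,b,np.degrees(np.arctan2(-(a-b)[0],(a-b)[1])),np.linalg.norm(a-b))
def tri(p,q):
    (o1,r1),(o2,r2)=ray(d,*p),ray(s,*q);A=np.c_[r1,-r2];t=np.linalg.lstsq(A,o2-o1,rcond=None)[0]
    x,y=o1+t[0]*r1,o2+t[1]*r2;return ((x+y)/2).round(4),(x-y).round(4)
print('handle',tri(C(340,143),S(117,199)),onz(d,*C(340,143),.152))
print('dial',tri(C(315,219),S(195,244)),onz(d,*C(315,219),.136))
print('ptip',tri(C(289,313),S(297,282)))
# stirrer blades in side view
print('bladetip up',[onz(s,*S(*q),.17) for q in[(385,122),(455,165)]])
E
```

```text
[[0.7497, 0.1629], [0.629, -0.2955], [0.3196, -0.2093], [0.4433, 0.2477]] [0.47404205 0.32121233 0.4734437  0.31792624]
[[0.6184, -0.287], [0.3168, -0.2057]]
O [ 0.53541441 -0.02357406] -14.956880369223391
[0.50759898 0.13613725 0.125     ] [ 0.42788037 -0.14910163  0.125     ] -15.614623354013629 0.29616933965703485
handle (array([0.6322, 0.0009, 0.1514]), array([-0.0009, -0.0001, -0.0001])) [0.63164648 0.00087918 0.152     ]
dial (array([0.5797, 0.0175, 0.1328]), array([0.0006, 0.    , 0.0001])) [0.57966711 0.01746979 0.136     ]
ptip (array([0.5124, 0.0346, 0.123 ]), array([0.0028, 0.0001, 0.0002]))
bladetip up [array([ 0.46464289, -0.07746373,  0.17      ]), array([ 0.41657699, -0.03811696,  0.17      ])]
```

>>> servo_tool(translation=[[3, 4.5, 0.5], [6, 9.5, 1], [9.5, 15, 1.5], [13, 20.5, 2], [16.5, 26, 2]], twist=[-4, -8, -12, -16, -20], claw=1)

```text
time_s: 0.92
ee_pos: [0.4123, -0.3453, 0.2519]
eef_rot: [1.0, 0.022, 0.001, 0.0]
contact_force: [0.5, -0.7, 0.2]
opening: 0.0855
finger_force: 0.0
```

>>> servo_tool(translation=[[3.5, 5.5, 0], [7, 11, 0], [10.5, 16.5, 0], [14, 22, 0], [17, 27, 0]], twist=[-4, -8, -12, -16, -18])

```text
time_s: 1.55
ee_pos: [0.5787, -0.0808, 0.2514]
eef_rot: [0.991, -0.134, 0.0, 0.0]
contact_force: [0.5, -0.7, 0.4]
opening: 0.0856
finger_force: 0.0
```

>>> servo_tool(translation=[[2.5, 4, 0], [4, 6.5, 0], [4.6, 7.1, 0], [4.6, 7.1, 0]], twist=[0, 0, 0, 0])

```text
time_s: 2.05
ee_pos: [0.6235, -0.0125, 0.251]
eef_rot: [0.991, -0.134, -0.0, 0.001]
contact_force: [0.3, 0.2, 0.3]
opening: 0.0854
finger_force: 0.0
```

```bash
python3 - <<'E'
from h import *
d=grab('wrist','w1.png');o=env.get_obs();print(o['time_s'],o['ee_pos'],o['eef_rot'],d['camera_from_world'].round(4).tolist(),d['mtx'].tolist())
x,y=o['eef_rot'][:2];print(np.degrees(2*np.arctan2(y,x))-90)
E
```

```text
2.1 [ 0.62314194 -0.01355595  0.25116582] [ 9.90921660e-01 -1.34437803e-01 -2.58809987e-04  8.20943683e-04] [[-0.2648, -0.9643, 0.0012, 0.154], [-0.9257, 0.2546, 0.2797, 0.5391], [-0.27, 0.073, -0.9601, 0.5653], [0.0, 0.0, 0.0, 1.0]] [[325.19226210127806, 0.0, 278.3990014080397], [0.0, 325.19226210127806, 208.42491887528493], [0.0, 0.0, 1.0]]
-105.45222978050869
```

View pics/w1.png

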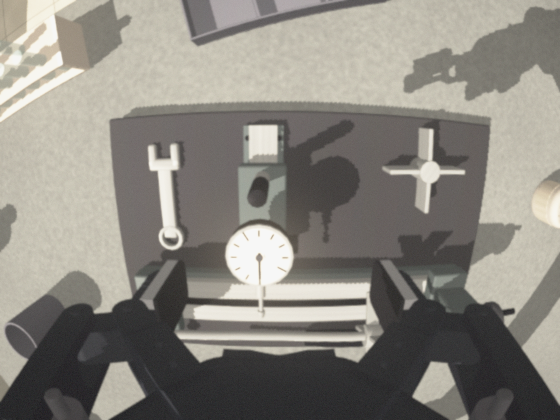

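The wrist view shows the grip's top at about (259,183), the dial centre at (259,257) and the pointer at zero. The rest is in order.

```bash
cat >> h.py <<'E'
def fray(d,u,v):
    K=d['mtx'];x,y=(u-K[0,2])/K[0,0],(v-K[1,2])/K[1,1];th=np.hypot(x,y)
    r=np.array([x/th*np.sin(th),y/th*np.sin(th),np.cos(th)]);T=d['camera_from_world'];R=T[:3,:3]
    return -R.T@T[:3,3],R.T@r
def fonz(d,u,v,z):
    o,r=fray(d,u,v);return o+r*(z-o[2])/r[2]
def fproj(d,p):
    c=d['camera_from_world'][:3,:3]@p+d['camera_from_world'][:3,3];n=np.hypot(c[0],c[1]);th=np.arctan2(n,c[2])
    return np.array([d['mtx'][0,2],d['mtx'][1,2]])+d['mtx'][0,0]*th*c[:2]/n
A=np.radians(-15.3);EX=np.array([np.cos(A),np.sin(A)]);EY=np.array([-EX[1],EX[0]]);O=np.array([.4677,-.006])
def bed(p): return np.array([EX@(p[:2]-O),EY@(p[:2]-O)])
def W(x,y,z): return np.r_[O+x*EX+y*EY,z]
def dial(d,name,guess):
    """reading in mm; guess = dial centre, world xy"""
    pr,on=(fproj,fonz) if name=='wrist' else (proj,onz)
    g=cv2.cvtColor(d['pixels'],cv2.COLOR_RGB2GRAY)
    u=pr(d,np.r_[guess,.136]);m=(g>165).astype(np.uint8);m=cv2.morphologyEx(m,2,np.ones((2,2),np.uint8)) if name=='wrist' else m
    n,l,st,ce=cv2.connectedComponentsWithStats(m)
    ok=[i for i in range(1,n) if st[i,4]>60 and np.hypot(*(ce[i]-u))<25]
    if not ok: return None
    i=min(ok,key=lambda i:np.hypot(*(ce[i]-u)))
    pts=cv2.convexHull(np.argwhere(l==i)[:,::-1].astype(np.int32)).reshape(-1,2)
    w=np.array([on(d,*q,.136)[:2] for q in pts],np.float32);c,rad=cv2.minEnclosingCircle(w);c=np.array(c)
    th=np.radians(np.arange(0,360,1));rr=np.linspace(.006,.018,13)
    # clockwise from above, from -EX
    prof=[]
    for t in th:
        dr=-EX*np.cos(t)+EY*np.sin(t)   # -x then turns towards +y when clockwise
        q=np.float32([pr(d,np.r_[c+r*dr,.136]) for r in rr])
        prof.append(cv2.remap(g,q[:,:1].copy(),q[:,1:].copy(),1).mean())
    dk=255-np.array(prof);dk=np.clip(dk-np.percentile(dk,75),0,None)
    k=int(np.argmax(np.convolve(np.r_[dk,dk,dk],np.ones(15),'same')[360:720]))
    idx=np.arange(k-20,k+21);ww=dk[idx%360];a=(ww*idx).sum()/ww.sum()
    a=(a+180)%360-180 if a>345 or a<15 else a%360
    return a/15,c.round(4),round(float(rad),4),int(st[i,4])
E
python3 - <<'E'
from h import *
d=cv2.imread('pics/w1.png')
w=grab('wrist');t=grab('top')
print('handle',fonz(w,259,184,.152), 'tip',fonz(w,262,313,.125),bed(fonz(w,262,313,.125)))
print(dial(w,'wrist',[.5797,.0175]),dial(t,'top',[.5797,.0175]))
for q in [(.5797,.0175,.136)]:print(fproj(w,np.array(q)))
E
```

```text
handle [ 0.64710147 -0.0039032   0.152     ] tip [0.51836862 0.03315476 0.125     ] [0.0385409 0.0511371]
None None
[258.43965847 260.21194748]
```

```bash
python3 - <<'E'
from h import *
w=grab('wrist');t=grab('top')
for p in [(.632,.001,.152),(.632,.001,.102)]:print(fproj(w,np.array(p)))
for d,u in((w,(259,257)),(t,(273.6,204.5))):
    g=cv2.cvtColor(d['pixels'],cv2.COLOR_RGB2GRAY);x,y=int(u[0]),int(u[1]);k=24 if d is w else 8
    print(np.percentile(g[y-k:y+k,x-k:x+k],[5,25,50,75,95]))
g=cv2.cvtColor(w['pixels'],cv2.COLOR_RGB2GRAY)
l=(g[165:215,235:285]<35).astype(np.uint8);n,_,st,ce=cv2.connectedComponentsWithStats(l)
print([(s.tolist(),(c+[235,165]).tolist()) for s,c in zip(st[1:],ce[1:]) if s[4]>30])
E
```

```text
[257.93623669 204.24523854]
[261.17731055 189.66496514]
[193.15 247.   247.   247.   247.  ]
[60. 64. 66. 69. 72.]
[]
```

```bash
sed -i "s/m=(g>165)/m=(g>(225 if name=='wrist' else 160))/" h.py; python3 - <<'E'
from h import *
w=grab('wrist');g=cv2.cvtColor(w['pixels'],cv2.COLOR_RGB2GRAY)
print(dial(w,'wrist',[.5797,.0175]))
for thr in(30,45,55):
    l=(g[165:220,238:282]<thr).astype(np.uint8);n,_,st,ce=cv2.connectedComponentsWithStats(l)
    print(thr,[(s.tolist(),(c+[238,165]).round(1).tolist()) for s,c in zip(st[1:],ce[1:]) if s[4]>30])
print(g[170:216:2,258].tolist());o=env.get_obs();print(o['ee_pos'],o['time_s'])
E
```

```text
(np.float64(13.596225760571686), array([ 0.552 , -0.0091]), 0.0687, 4482)
30 []
45 []
55 []
[157, 131, 124, 96, 58, 57, 56, 58, 61, 59, 72, 75, 74, 77, 75, 76, 78, 77, 107, 160, 161, 164, 165]
[ 0.62329964 -0.01288112  0.25150219] 2.35
```

```bash
sed -i "s/m=cv2.morphologyEx.*$/m=cv2.medianBlur(cv2.morphologyEx(m,3,np.ones((5,5),np.uint8)),3) if name=='wrist' else m; m=cv2.morphologyEx(m,2,cv2.getStructuringElement(2,(17,17))) if name=='wrist' else m/" h.py; python3 - <<'E'
from h import *
w=grab('wrist')
print(dial(w,'wrist',[.5797,.0175]),fonz(w,258,197,.152),bed(fonz(w,258,197,.152)))
print(bed(np.array([.632,.001])))
E
```

```text
(np.float64(13.172052470970552), array([0.5769, 0.0219]), 0.0359, 3307) [6.37744244e-01 4.84544227e-04 1.52000000e-01] [0.16230634 0.05112481]
[0.15662967 0.05010624]
```

```bash
python3 - <<'E'
s=open('h.py').read();i=s.index('def dial');s=s[:i]+'''def dial(d,name,guess,save=None):
    """reading in mm; guess = dial centre, world xy. Dial plane seen square from above, 4 px/mm, up = -bed x"""
    pr=fproj if name=='wrist' else proj
    g=cv2.cvtColor(d['pixels'],cv2.COLOR_RGB2GRAY);n=200;k=4000.
    M=np.float32([[pr(d,np.r_[np.array(guess)+EX*(j-n)/k+EY*(i-n)/k,.136]) for i in range(2*n)] for j in range(2*n)])
    P=cv2.remap(g,M[...,0],M[...,1],1)
    c=cv2.HoughCircles(cv2.GaussianBlur(P,(0,0),2),3,1.5,400,param1=100,param2=.5,minRadius=100,maxRadius=128)
    if c is None: return None
    x,y,r=c[0,0]
    q=cv2.warpPolar(P,(120,720),(float(x),float(y)),120,0).astype(float)  # row: angle clockwise in image from +image x
    dk=255-q[:,24:72].mean(1);dk=np.clip(dk-np.median(dk)-5,0,None)
    s=np.convolve(np.r_[dk,dk,dk],np.ones(25),'same')[720:1440];kk=int(s.argmax())
    idx=np.arange(kk-24,kk+25);ww=dk[idx%720];a=(ww*idx).sum()/ww.sum()/2
    if save: cv2.imwrite('pics/'+save,cv2.circle(P.copy(),(int(x),int(y)),int(r),0,1))
    a=(a+90)%360   # image: right=+y bed, up=-x ; clockwise from above
    if a>345:a-=360
    return round(a/15,2),(np.array(guess)+EX*(y-n)/k+EY*(x-n)/k).round(4),round(r/4,1),round(float(s.max()))
'''
open('h.py','w').write(s)
from h import *
w=grab('wrist')
print(dial(w,'wrist',[.5797,.0175],'dd.png'))
s=grab('side');print(dial(s,'side',[.5797,.0175],'dd2.png'))
a,b=cv2.imread('pics/dd.png'),cv2.imread('pics/dd2.png');cv2.imwrite('pics/dd3.png',np.hstack([a,b]))
E
```

```text
(np.float64(0.09), array([0.584 , 0.0172]), np.float32(29.0), 1323)
None[ WARN:0@4.723] global loadsave.cpp:275 findDecoder imread_('pics/dd2.png'): can't open/read file: check file path/integrity
Traceback (most recent call last):
ValueError: all the input arrays must have same number of dimensions, but the array at index 0 has 3 dimension(s) and the array at index 1 has 1 dimension(s)
```

>>> servo_tool(translation=[[0.6, 0.7, -2], [1.1, 1.4, -5], [1.1, 1.4, -9], [1.1, 1.4, -12], [1.1, 1.4, -13.5]], twist=[0, 0, 0, 0, 0])

```text
time_s: 3.12
ee_pos: [0.6332, 0.0033, 0.1129]
eef_rot: [0.991, -0.133, -0.002, 0.0]
contact_force: [-0.0, 0.2, 0.2]
opening: 0.0854
finger_force: 0.0
```

```bash
python3 - <<'E'
from h import *
o=env.get_obs();print(o['ee_pos'],bed(o['ee_pos']),o['contact_force'])
w=grab('wrist','w2.png');print(dial(w,'wrist',[.5797,.0175]))
E
```

```text
[0.63317031 0.0033042  0.11294204] [0.15715048 0.05263759] [-0.00763395  0.21693196  0.20003084]
(np.float64(-0.68), array([0.5863, 0.0173]), np.float32(29.6), 0)
```

View pics/w2.png

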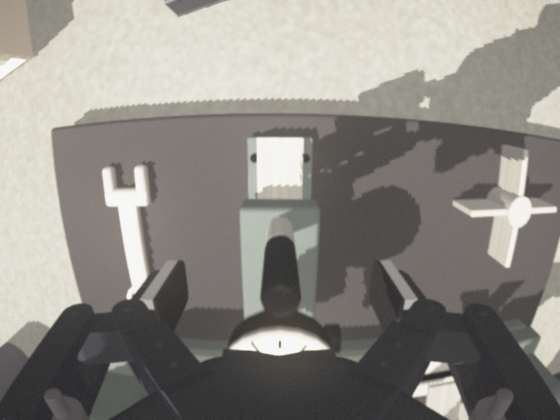

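The grip stands midway between the open fingers (grip top at (281,298), fingers about (165,295) and (393,290)). I'll close and draw it forward.

>>> servo_tool(translation=[[-0.05, -0.2, 0], [-0.05, -0.2, 0], [-0.05, -0.2, 0], [-0.05, -0.2, 0], [-0.05, -0.2, 0]], twist=[0, 0, 0, 0, 0], claw=-1)

```text
time_s: 3.8
ee_pos: [0.6351, 0.0021, 0.1174]
eef_rot: [0.991, -0.133, 0.001, -0.001]
contact_force: [0.3, 2.8, 4.2]
opening: 0.0144
finger_force: 58.5
```

>>> servo_tool(translation=[[0, 0, 0], [-0.3, 0.08, 0], [-0.7, 0.19, 0], [-1.1, 0.3, 0], [-1.5, 0.41, 0]], twist=[0, 0, 0, 0, 0])

```text
time_s: 4.42
ee_pos: [0.623, 0.0055, 0.1174]
eef_rot: [0.991, -0.133, 0.005, -0.001]
contact_force: [6.0, 2.8, 0.9]
opening: 0.0145
finger_force: 58.4
```

>>> servo_tool(translation=[[-0.4, 0.11, 0], [-0.8, 0.22, 0], [-1.2, 0.33, 0], [-1.5, 0.41, 0], [-1.6, 0.44, 0]], twist=[0, 0, 0, 0, 0])

```text
time_s: 5.05
ee_pos: [0.6072, 0.0099, 0.1174]
eef_rot: [0.991, -0.133, 0.005, -0.001]
contact_force: [6.9, 2.9, 0.4]
opening: 0.0146
finger_force: 58.4
```

```bash
python3 - <<'E'
from h import *
o=env.get_obs();print(o['ee_pos'],bed(o['ee_pos']),o['contact_force'],o['opening'],o['finger_force'])
E
```

```text
[0.60722098 0.0098849  0.1174341 ] [0.1303844  0.05213773] [6.93631016 2.91614222 0.3727457 ] 0.014565960069984825 58.39831531047821
```

>>> servo_tool(translation=[[0, 0, 0], [0, 0, 0], [0, 0, 0], [0, 0, 2], [0, 0, 6]], twist=[0, 0, 0, 0, 0], claw=1)

```text
time_s: 5.68
ee_pos: [0.6013, 0.0086, 0.1748]
eef_rot: [0.991, -0.133, -0.003, 0.001]
contact_force: [-0.2, 0.0, 0.4]
opening: 0.0854
finger_force: 0.0
```

>>> servo_tool(translation=[[0.5, 0, 4], [1, 0, 7], [1, 0, 7]], twist=[0, 0, 0])

```text
time_s: 6.05
ee_pos: [0.6147, 0.0086, 0.2488]
eef_rot: [0.991, -0.134, 0.003, -0.0]
contact_force: [-0.3, 0.5, 0.0]
opening: 0.0854
finger_force: 0.0
```

```bash
python3 - <<'E'
from h import *
w=grab('wrist','w3.png');print(dial(w,'wrist',[.553,.025],'dd.png'));print(env.get_obs()['ee_pos'])
a=cv2.cvtColor(w['pixels'],cv2.COLOR_RGB2BGR)[160:360,150:400];a=cv2.resize(a,None,fx=2,fy=2);b=cv2.imread('pics/dd.png');cv2.imwrite('pics/v3.png',np.hstack([a[:400,:400],b]))
E
```

```text
(np.float64(9.46), array([0.5552, 0.0256]), np.float32(29.6), 1578)
[0.61323317 0.00867561 0.246794  ]
```

View pics/v3.png

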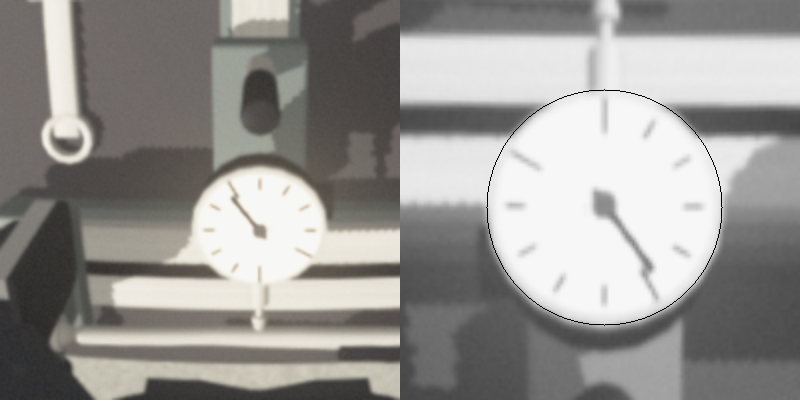

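The gauge reads 9.5 mm: the pointer in the rectified view runs to (650,268) from a centre at (604,205). The plunger touches the shaft, so I move on to the head.

>>> servo_tool(translation=[[-3, -2.5, 0], [-6, -5, 0], [-9, -7.5, 0], [-11.7, -10, 0], [-11.7, -10, 0]], twist=[0, 0, 0, 0, 0], claw=-1)

```text
time_s: 6.72
ee_pos: [0.4926, -0.0937, 0.2449]
eef_rot: [0.991, -0.136, -0.002, 0.001]
contact_force: [0.3, -0.4, 0.2]
opening: 0.0
finger_force: 0.0
```

```bash
python3 - <<'E'
from h import *
o=env.get_obs();print(o['ee_pos'],bed(o['ee_pos']),o['opening'])
w=grab('wrist','w4.png');print(dial(w,'wrist',[.553,.025]));t=grab('top');print(dial(t,'top',[.551,.025]))
c=cv2.cvtColor(t['pixels'],cv2.COLOR_RGB2BGR)[170:290,240:380];c=cv2.resize(c,(490,420));cv2.imwrite('pics/v4.png',np.hstack([cv2.resize(cv2.imread('pics/w4.png'),(310,420))[:, :],c]))
s=grab('side');c=cv2.cvtColor(s['pixels'],cv2.COLOR_RGB2BGR)[130:270,230:370];cv2.imwrite('pics/v4.png',np.hstack([cv2.resize(cv2.imread('pics/w4.png'),(440,330)),cv2.resize(c,(330,330))]))
E
```

```text
[ 0.49262878 -0.09370791  0.24485958] [ 0.04718899 -0.07802128] 3.962671893955547e-05
(np.float64(9.02), array([0.5544, 0.0243]), np.float32(29.2), 1046)
(np.float64(9.61), array([0.552 , 0.0256]), np.float32(29.7), 1984)
```

View pics/v4.png

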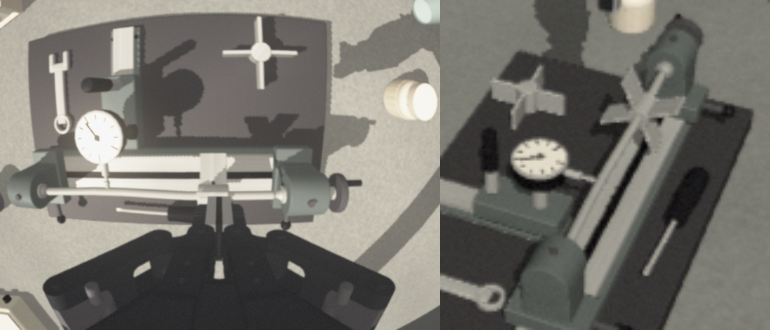

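The wrist view shows the dial clear at (100,135) and the fingers above the head. The side view shows the top blade still leaning back. Next I descend behind the top blade and push it forward.

>>> servo_tool(translation=[[0.4, 0.2, -3], [0.4, 0.2, -6], [0.4, 0.2, -9], [0.4, 0.2, -9.8], [0.4, 0.2, -9.8]], twist=[0, 0, 0, 0, 0])

```text
time_s: 7.5
ee_pos: [0.5006, -0.0883, 0.148]
eef_rot: [0.991, -0.133, -0.0, -0.0]
contact_force: [0.4, 0.4, -0.8]
opening: -0.0003
finger_force: 0.0
```

>>> servo_tool(translation=[[-0.5, 0.14, 0], [-1, 0.27, 0], [-1.4, 0.38, 0], [-1.8, 0.49, 0], [-2.2, 0.6, 0]], twist=[0, 0, 0, 0, 0])

```text
time_s: 8.12
ee_pos: [0.4808, -0.0836, 0.1496]
eef_rot: [0.991, -0.133, 0.003, 0.0]
contact_force: [4.4, -0.6, 1.9]
opening: -0.0
finger_force: 1.9
```

>>> servo_tool(translation=[[-0.4, 0.11, 0], [-0.8, 0.22, 0], [-1.2, 0.33, 0], [-1.6, 0.44, 0], [-2, 0.55, 0]], twist=[0, 0, 0, 0, 0])

```text
time_s: 8.75
ee_pos: [0.4584, -0.0775, 0.148]
eef_rot: [0.991, -0.133, 0.001, 0.0]
contact_force: [4.8, -1.7, -2.6]
opening: -0.0001
finger_force: 2.1
```

```bash
python3 - <<'E'
from h import *
o=env.get_obs();print(o['ee_pos'],bed(o['ee_pos']),o['contact_force'])
w=grab('wrist');print(dial(w,'wrist',[.553,.025]));t=grab('top');print(dial(t,'top',[.551,.025]))
s=grab('side');c=cv2.cvtColor(s['pixels'],cv2.COLOR_RGB2BGR)[120:200,280:370];cv2.imwrite('pics/v5.png',cv2.resize(c,None,fx=6,fy=6))
E
```

```text
[ 0.4583922  -0.07747882  0.14804313] [ 0.00988343 -0.0714015 ] [ 4.8172887  -1.65869786 -2.64819717]
(np.float64(9.44), array([0.5531, 0.0239]), np.float32(29.3), 2151)
(np.float64(9.65), array([0.5527, 0.0254]), np.float32(29.5), 1966)
```

View pics/v5.png

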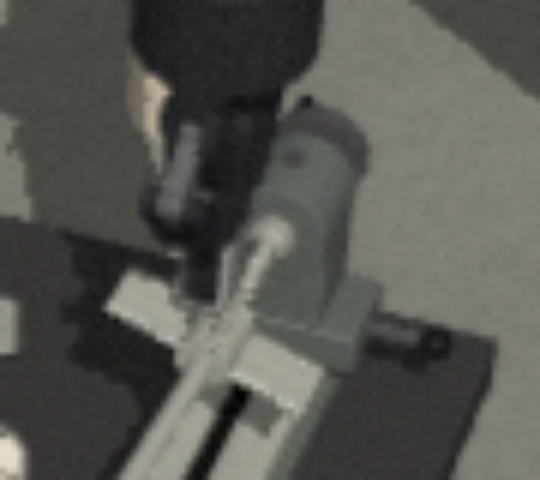

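The blade is near upright with the finger behind it, at about 5 N. I'll keep pushing, read the dial, then lift and go back for the next blade.

>>> servo_tool(translation=[[-0.5, 0.13, 0], [-1, 0.26, 0], [-1.5, 0.39, 0], [-2, 0.52, 0], [-2.4, 0.63, 0]], twist=[0, 0, 0, 0, 0])

```text
time_s: 9.52
ee_pos: [0.4334, -0.071, 0.1483]
eef_rot: [0.991, -0.133, -0.0, -0.0]
contact_force: [3.0, 0.4, 1.3]
opening: 0.0002
finger_force: 1.4
```

>>> servo_tool(translation=[[-0.4, 0.1, 0], [-0.7, 0.18, 0], [-0.7, 0.18, 0]], twist=[0, 0, 0])

```text
time_s: 9.9
ee_pos: [0.426, -0.0691, 0.1481]
eef_rot: [0.991, -0.133, -0.001, -0.0]
contact_force: [1.1, 0.1, 1.6]
opening: 0.0003
finger_force: 1.1
```

```bash
cat >> h.py <<'E'
from scipy.optimize import brentq
def report(side=False):
    o=env.get_obs();b=bed(o['ee_pos']);h=o['ee_pos'][2]-.125
    th=brentq(lambda t:(b[0]-.011)*np.cos(t)+h*np.sin(t)-.0025,-.6,1.5)
    t=grab('top');w=grab('wrist')
    print(round(o['time_s'],2),'bed',b.round(4),'h',round(h,4),'F',o['contact_force'].round(1),'theta',round(np.degrees(th),1),'top',dial(t,'top',[.552,.0255]),'wrist',dial(w,'wrist',[.553,.0245]))
E
python3 -c "
from h import *
report()"
```

```text
9.9 bed [-0.0236 -0.0719] h 0.0231 F [1.1 0.1 1.6] theta 59.7 top (np.float64(8.48), array([0.551 , 0.0258]), np.float32(29.3), 1620) wrist (np.float64(7.88), array([0.5529, 0.0238]), np.float32(29.3), 2203)
```

>>> servo_tool(translation=[[0, 0, 4], [3.5, -1.1, 4.5], [7, -2.2, 4.5], [7, -2.2, 4.5], [7, -2.2, 1]], twist=[0, 0, 0, 0, 0])

```text
time_s: 10.62
ee_pos: [0.4972, -0.0912, 0.1588]
eef_rot: [0.991, -0.133, 0.001, -0.0]
contact_force: [0.5, 0.0, -1.1]
opening: 0.0002
finger_force: 0.0
```

>>> servo_tool(translation=[[0, 0, -1], [-0.4, 0.11, -1], [-0.8, 0.22, -1], [-1.2, 0.33, -1], [-1.6, 0.44, -1]], twist=[0, 0, 0, 0, 0])

```text
time_s: 11.25
ee_pos: [0.4845, -0.0877, 0.1502]
eef_rot: [0.991, -0.133, 0.005, 0.0]
contact_force: [5.5, -1.7, 3.6]
opening: 0.0
finger_force: 2.2
```

```bash
python3 -c "
from h import *
report()"
```

```text
Traceback (most recent call last):
  File "h.py", line 46, in report
    th=brentq(lambda t:(b[0]-.011)*np.cos(t)+h*np.sin(t)-.0025,-.6,1.5)
ValueError: f(a) and f(b) must have different signs
```

```bash
sed -i "s/    th=brentq(\(.*\),-.6,1.5)$/    f=\1\n    th=brentq(f,-.2,1.5) if f(-.2)*f(1.5)<0 else -np.arcsin((b[0]-.011)\/.048)/" h.py; python3 -c "
from h import *
report()"
```

```text
11.25 bed [ 0.0378 -0.0744] h 0.0252 F [ 5.5 -1.7  3.6] theta -33.9 top (np.float64(8.05), array([0.5521, 0.0255]), np.float32(28.9), 2058) wrist (np.float64(7.46), array([0.5535, 0.0233]), np.float32(28.9), 1881)
```

>>> servo_tool(translation=[[-0.4, 0.11, 0], [-0.8, 0.22, 0], [-1.2, 0.33, 0], [-1.6, 0.44, 0], [-2, 0.55, 0]], twist=[0, 0, 0, 0, 0])

```text
time_s: 11.98
ee_pos: [0.4614, -0.0816, 0.1481]
eef_rot: [0.991, -0.133, 0.001, 0.0]
contact_force: [4.2, -0.7, -1.9]
opening: 0.0
finger_force: 2.0
```

>>> servo_tool(translation=[[-0.4, 0.11, 0], [-0.8, 0.22, 0], [-1, 0.27, 0], [-1, 0.27, 0]], twist=[0, 0, 0, 0])

```text
time_s: 12.48
ee_pos: [0.4507, -0.0786, 0.1483]
eef_rot: [0.991, -0.133, -0.0, -0.0]
contact_force: [3.8, -0.8, -0.9]
opening: 0.0002
finger_force: 1.4
```

```bash
python3 -c "
from h import *
report()"
```

```text
12.47 bed [ 0.0028 -0.0746] h 0.0233 F [ 3.8 -0.8 -0.9] theta 25.3 top (np.float64(5.43), array([0.5518, 0.026 ]), np.float32(29.5), 2431) wrist (np.float64(4.99), array([0.5539, 0.0232]), np.float32(29.7), 2033)
```

>>> servo_tool(translation=[[-0.4, 0.11, 0], [-0.9, 0.24, 0], [-1.4, 0.38, 0], [-1.9, 0.52, 0], [-2.4, 0.65, 0]], twist=[0, 0, 0, 0, 0])

```text
time_s: 13.2
ee_pos: [0.4262, -0.072, 0.1482]
eef_rot: [0.991, -0.133, -0.001, -0.0]
contact_force: [2.4, -0.5, -0.4]
opening: 0.0001
finger_force: 1.2
```

>>> servo_tool(translation=[[-0.4, 0.1, 0], [-0.6, 0.16, 0], [-0.6, 0.16, 0]], twist=[0, 0, 0])

```text
time_s: 13.58
ee_pos: [0.4202, -0.0705, 0.1481]
eef_rot: [0.991, -0.133, -0.001, -0.0]
contact_force: [1.4, -1.1, 2.2]
opening: -0.0001
finger_force: 1.0
```

```bash
python3 -c "
from h import *
report()"
```

```text
13.57 bed [-0.0288 -0.0747] h 0.0231 F [ 1.4 -1.1  2.2] theta 63.0 top (np.float64(4.01), array([0.553 , 0.0261]), np.float32(30.0), 2249) wrist (np.float64(4.93), array([0.5517, 0.0238]), np.float32(28.5), 1982)
```

>>> servo_tool(translation=[[0, 0, 4], [3.7, -1, 4.5], [7.5, -2, 4.5], [7.5, -2, 4.5], [7.5, -2, 1]], twist=[0, 0, 0, 0, 0])

```text
time_s: 14.3
ee_pos: [0.4965, -0.0906, 0.1589]
eef_rot: [0.991, -0.133, 0.001, -0.0]
contact_force: [-0.6, 0.3, -1.2]
opening: 0.0003
finger_force: 0.0
```

>>> servo_tool(translation=[[0, 0, -1], [-0.4, 0.11, -1], [-0.8, 0.22, -1], [-1.2, 0.33, -1], [-1.6, 0.44, -1]], twist=[0, 0, 0, 0, 0])

```text
time_s: 14.92
ee_pos: [0.483, -0.0869, 0.1499]
eef_rot: [0.991, -0.133, 0.004, 0.0]
contact_force: [4.1, -0.9, 3.5]
opening: -0.0
finger_force: 2.0
```

>>> servo_tool(translation=[[-0.4, 0.11, 0], [-0.8, 0.22, 0], [-1.2, 0.33, 0], [-1.6, 0.44, 0], [-2, 0.55, 0]], twist=[0, 0, 0, 0, 0])

```text
time_s: 15.55
ee_pos: [0.4606, -0.0808, 0.1482]
eef_rot: [0.991, -0.133, 0.001, 0.0]
contact_force: [3.3, -1.3, -1.5]
opening: -0.0001
finger_force: 2.0
```

>>> servo_tool(translation=[[-0.4, 0.11, 0], [-0.8, 0.22, 0], [-1.1, 0.3, 0], [-1.1, 0.3, 0]], twist=[0, 0, 0, 0])

```text
time_s: 16.05
ee_pos: [0.4485, -0.0776, 0.1482]
eef_rot: [0.991, -0.133, -0.001, -0.0]
contact_force: [2.5, -0.9, 0.1]
opening: 0.0001
finger_force: 1.3
```

```bash
python3 -c "
from h import *
report()"
```

```text
16.05 bed [ 0.0004 -0.0742] h 0.0232 F [ 2.5 -0.9  0.1] theta 30.2 top (np.float64(4.47), array([0.5517, 0.0256]), np.float32(29.5), 2224) wrist (np.float64(4.46), array([0.5532, 0.0237]), np.float32(29.3), 2059)
```

>>> servo_tool(translation=[[-0.4, 0.11, 0], [-0.9, 0.24, 0], [-1.4, 0.38, 0], [-1.9, 0.52, 0], [-2.4, 0.65, 0]], twist=[0, 0, 0, 0, 0])

```text
time_s: 16.77
ee_pos: [0.4242, -0.071, 0.1482]
eef_rot: [0.991, -0.133, -0.001, -0.0]
contact_force: [2.7, -1.2, 1.5]
opening: 0.0001
finger_force: 1.2
```

>>> servo_tool(translation=[[-0.4, 0.1, 0], [-0.4, 0.1, 0]], twist=[0, 0])

```text
time_s: 17.02
ee_pos: [0.4197, -0.0699, 0.148]
eef_rot: [0.991, -0.133, -0.001, -0.0]
contact_force: [1.2, 0.4, 1.8]
opening: 0.0003
finger_force: 1.0
```

```bash
python3 -c "
from h import *
report()"
```

```text
17.02 bed [-0.0295 -0.0743] h 0.023 F [1.2 0.4 1.8] theta 63.4 top (np.float64(5.45), array([0.5517, 0.0256]), np.float32(29.6), 2440) wrist (np.float64(5.39), array([0.5524, 0.0236]), np.float32(29.3), 2124)
```

>>> servo_tool(translation=[[0, 0, 4], [3.7, -1, 4.5], [7.5, -2, 4.5], [7.5, -2, 4.5], [7.5, -2, 1]], twist=[0, 0, 0, 0, 0])

```text
time_s: 17.75
ee_pos: [0.4965, -0.0903, 0.1589]
eef_rot: [0.991, -0.133, 0.001, -0.0]
contact_force: [0.2, 0.7, -0.7]
opening: 0.0
finger_force: 0.0
```

>>> servo_tool(translation=[[0, 0, -1], [-0.4, 0.11, -1], [-0.8, 0.22, -1], [-1.2, 0.33, -1], [-1.6, 0.44, -1]], twist=[0, 0, 0, 0, 0])

```text
time_s: 18.38
ee_pos: [0.483, -0.0865, 0.1499]
eef_rot: [0.991, -0.133, 0.004, 0.0]
contact_force: [3.7, -0.2, 2.9]
opening: -0.0002
finger_force: 2.0
```

>>> servo_tool(translation=[[-0.4, 0.11, 0], [-0.8, 0.22, 0], [-1.2, 0.33, 0], [-1.6, 0.44, 0], [-2, 0.55, 0]], twist=[0, 0, 0, 0, 0])

```text
time_s: 19.0
ee_pos: [0.4606, -0.0805, 0.1482]
eef_rot: [0.991, -0.133, 0.001, 0.0]
contact_force: [4.6, -1.5, -1.1]
opening: -0.0001
finger_force: 2.2
```

>>> servo_tool(translation=[[-0.4, 0.11, 0], [-0.8, 0.22, 0], [-1.1, 0.3, 0], [-1.1, 0.3, 0]], twist=[0, 0, 0, 0])

```text
time_s: 19.5
ee_pos: [0.4484, -0.0772, 0.1482]
eef_rot: [0.991, -0.133, -0.001, -0.0]
contact_force: [3.7, -0.7, 0.6]
opening: 0.0
finger_force: 1.4
```

```bash
python3 -c "
from h import *
report()"
```

```text
19.5 bed [ 0.0002 -0.0738] h 0.0232 F [ 3.7 -0.7  0.6] theta 30.5 top (np.float64(8.52), array([0.5505, 0.0256]), np.float32(29.1), 1736) wrist (np.float64(7.83), array([0.5531, 0.0234]), np.float32(28.9), 2126)
```

>>> servo_tool(translation=[[-0.4, 0.11, 0], [-0.9, 0.24, 0], [-1.4, 0.38, 0], [-1.9, 0.52, 0], [-2.4, 0.65, 0]], twist=[0, 0, 0, 0, 0])

```text
time_s: 20.23
ee_pos: [0.4242, -0.0706, 0.1482]
eef_rot: [0.991, -0.133, -0.001, -0.0]
contact_force: [2.6, -0.2, 1.9]
opening: 0.0002
finger_force: 1.2
```

>>> servo_tool(translation=[[-0.4, 0.1, 0], [-0.4, 0.1, 0]], twist=[0, 0])

```text
time_s: 20.48
ee_pos: [0.4195, -0.0695, 0.148]
eef_rot: [0.991, -0.133, -0.002, -0.0]
contact_force: [0.5, -0.8, 1.9]
opening: -0.0003
finger_force: 1.1
```

```bash
python3 -c "
from h import *
report()"
```

```text
20.48 bed [-0.0297 -0.0739] h 0.023 F [ 0.5 -0.8  1.9] theta 63.6 top (np.float64(9.71), array([0.5527, 0.0265]), np.float32(29.6), 1851) wrist (np.float64(9.34), array([0.5522, 0.024 ]), np.float32(29.3), 2326)
```

>>> servo_tool(translation=[[0, 0, 4], [3.7, -1, 4.5], [7.5, -2, 4.5], [7.5, -2, 4.5], [7.5, -2, 1]], twist=[0, 0, 0, 0, 0])

```text
time_s: 21.2
ee_pos: [0.4965, -0.0899, 0.1589]
eef_rot: [0.991, -0.133, 0.001, -0.0]
contact_force: [-0.3, 0.5, -1.0]
opening: -0.0
finger_force: 0.0
```

>>> servo_tool(translation=[[0, 0, -1], [-0.4, 0.11, -1], [-0.8, 0.22, -1], [-1.2, 0.33, -1], [-1.6, 0.44, -1]], twist=[0, 0, 0, 0, 0])

```text
time_s: 21.82
ee_pos: [0.4831, -0.0861, 0.15]
eef_rot: [0.991, -0.133, 0.004, 0.0]
contact_force: [4.8, -1.6, 3.5]
opening: 0.0004
finger_force: 2.1
```

>>> servo_tool(translation=[[-0.4, 0.11, 0], [-0.8, 0.22, 0], [-1.2, 0.33, 0], [-1.6, 0.44, 0], [-2, 0.55, 0]], twist=[0, 0, 0, 0, 0])

```text
time_s: 22.45
ee_pos: [0.4606, -0.08, 0.1482]
eef_rot: [0.991, -0.133, 0.001, 0.0]
contact_force: [4.5, -1.4, -0.9]
opening: 0.0003
finger_force: 2.2
```

>>> servo_tool(translation=[[-0.4, 0.11, 0], [-0.8, 0.22, 0], [-1.1, 0.3, 0], [-1.1, 0.3, 0]], twist=[0, 0, 0, 0])

```text
time_s: 22.95
ee_pos: [0.4484, -0.0768, 0.1482]
eef_rot: [0.991, -0.133, -0.001, -0.0]
contact_force: [3.2, -0.3, -0.1]
opening: 0.0003
finger_force: 1.4
```

```bash
python3 -c "
from h import *
report()"
```

```text
22.95 bed [ 0.     -0.0734] h 0.0232 F [ 3.2 -0.3 -0.1] theta 30.9 top (np.float64(9.41), array([0.5518, 0.026 ]), np.float32(29.2), 1906) wrist (np.float64(9.05), array([0.5533, 0.0241]), np.float32(29.7), 2257)
```

>>> servo_tool(translation=[[-0.4, 0.11, 0], [-0.9, 0.24, 0], [-1.4, 0.38, 0], [-1.9, 0.52, 0], [-2.4, 0.65, 0]], twist=[0, 0, 0, 0, 0])

```text
time_s: 23.68
ee_pos: [0.4242, -0.0702, 0.1482]
eef_rot: [0.991, -0.133, -0.001, -0.0]
contact_force: [1.9, -0.3, 1.5]
opening: 0.0002
finger_force: 1.2
```

>>> servo_tool(translation=[[-0.4, 0.1, 0], [-0.4, 0.1, 0]], twist=[0, 0])

```text
time_s: 23.92
ee_pos: [0.4195, -0.0691, 0.148]
eef_rot: [0.991, -0.133, -0.002, -0.0]
contact_force: [-0.1, 0.7, 2.5]
opening: 0.0001
finger_force: 1.1
```

```bash
python3 -c "
from h import *
report()"
```

```text
23.93 bed [-0.0299 -0.0735] h 0.023 F [-0.1  0.7  2.5] theta 63.7 top (np.float64(8.11), array([0.5521, 0.0255]), np.float32(29.6), 2317) wrist (np.float64(7.88), array([0.5521, 0.0237]), np.float32(28.8), 2178)
```

>>> servo_tool(translation=[[0, 0, 4], [3.7, -1, 4.5], [7.5, -2.1, 4.5], [7.5, -2.1, 4.5], [7.5, -2.1, 1]], twist=[0, 0, 0, 0, 0])

```text
time_s: 24.65
ee_pos: [0.4966, -0.0905, 0.1589]
eef_rot: [0.991, -0.133, 0.001, -0.0]
contact_force: [0.2, 0.5, -1.0]
opening: 0.0003
finger_force: 0.0
```

>>> servo_tool(translation=[[0, 0, -1], [-0.4, 0.11, -1], [-0.8, 0.22, -1], [-1.2, 0.33, -1], [-1.6, 0.44, -1]], twist=[0, 0, 0, 0, 0])

```text
time_s: 25.28
ee_pos: [0.483, -0.0867, 0.1499]
eef_rot: [0.991, -0.133, 0.004, 0.0]
contact_force: [4.6, -1.4, 3.7]
opening: -0.0002
finger_force: 2.1
```

>>> servo_tool(translation=[[-0.4, 0.11, 0], [-0.8, 0.22, 0], [-1.2, 0.33, 0], [-1.6, 0.44, 0], [-2, 0.55, 0]], twist=[0, 0, 0, 0, 0])

```text
time_s: 25.9
ee_pos: [0.4606, -0.0806, 0.1482]
eef_rot: [0.991, -0.133, 0.001, 0.0]
contact_force: [3.7, -1.4, -0.6]
opening: 0.0003
finger_force: 2.1
```

>>> servo_tool(translation=[[-0.4, 0.11, 0], [-0.8, 0.22, 0], [-1.2, 0.33, 0], [-1.6, 0.44, 0], [-2, 0.55, 0]], twist=[0, 0, 0, 0, 0])

```text
time_s: 26.52
ee_pos: [0.4398, -0.075, 0.1483]
eef_rot: [0.991, -0.133, -0.0, -0.0]
contact_force: [3.7, 0.5, 1.5]
opening: -0.0001
finger_force: 1.5
```

>>> servo_tool(translation=[[-0.4, 0.11, 0], [-0.9, 0.24, 0], [-1.4, 0.38, 0], [-1.9, 0.5, 0], [-1.9, 0.5, 0]], twist=[0, 0, 0, 0, 0])

```text
time_s: 27.15
ee_pos: [0.4192, -0.0696, 0.148]
eef_rot: [0.991, -0.133, -0.002, -0.0]
contact_force: [0.5, 0.6, 1.3]
opening: -0.0001
finger_force: 1.1
```

```bash
python3 -c "
from h import *
report()"
```

```text
27.15 bed [-0.03   -0.0742] h 0.023 F [0.5 0.6 1.3] theta 63.8 top (np.float64(4.42), array([0.5518, 0.026 ]), np.float32(29.5), 2420) wrist (np.float64(4.49), array([0.5529, 0.0238]), np.float32(29.3), 2186)
```

>>> servo_tool(translation=[[0, 0, 4], [3.7, -1, 4.5], [7.5, -2.1, 4.5], [7.5, -2.1, 4.5], [7.5, -2.1, 1]], twist=[0, 0, 0, 0, 0])

```text
time_s: 27.88
ee_pos: [0.4966, -0.0911, 0.1589]
eef_rot: [0.991, -0.133, 0.001, -0.0]
contact_force: [0.4, 0.8, -1.3]
opening: -0.0
finger_force: 0.0
```

>>> servo_tool(translation=[[0, 0, -1], [-0.4, 0.11, -1], [-0.8, 0.22, -1], [-1.2, 0.33, -1], [-1.6, 0.44, -1]], twist=[0, 0, 0, 0, 0])

```text
time_s: 28.5
ee_pos: [0.4829, -0.0873, 0.1499]
eef_rot: [0.991, -0.133, 0.004, 0.0]
contact_force: [4.6, -1.3, 3.4]
opening: 0.0001
finger_force: 2.0
```

>>> servo_tool(translation=[[-0.4, 0.11, 0], [-0.8, 0.22, 0], [-1.2, 0.33, 0], [-1.6, 0.44, 0], [-2, 0.55, 0]], twist=[0, 0, 0, 0, 0])

```text
time_s: 29.12
ee_pos: [0.4606, -0.0812, 0.1482]
eef_rot: [0.991, -0.133, 0.001, 0.0]
contact_force: [4.2, -1.3, -0.6]
opening: -0.0003
finger_force: 2.1
```

>>> servo_tool(translation=[[-0.4, 0.11, 0], [-0.8, 0.22, 0], [-1.2, 0.33, 0], [-1.6, 0.44, 0], [-2, 0.55, 0]], twist=[0, 0, 0, 0, 0])

```text
time_s: 29.75
ee_pos: [0.4398, -0.0756, 0.1483]
eef_rot: [0.991, -0.133, -0.0, -0.0]
contact_force: [4.8, -1.6, 0.8]
opening: 0.0001
finger_force: 1.6
```

>>> servo_tool(translation=[[-0.4, 0.11, 0], [-0.9, 0.24, 0], [-1.4, 0.38, 0], [-1.9, 0.5, 0], [-1.9, 0.5, 0]], twist=[0, 0, 0, 0, 0])

```text
time_s: 30.38
ee_pos: [0.4194, -0.0702, 0.148]
eef_rot: [0.991, -0.133, -0.002, -0.0]
contact_force: [0.7, 0.6, 2.3]
opening: 0.0
finger_force: 1.0
```

```bash
python3 -c "
from h import *
report()"
```

```text
30.38 bed [-0.0297 -0.0747] h 0.023 F [0.7 0.6 2.3] theta 63.6 top (np.float64(5.26), array([0.5523, 0.0263]), np.float32(29.6), 2516) wrist (np.float64(5.3), array([0.5527, 0.0246]), np.float32(29.7), 2168)
```

>>> servo_tool(translation=[[0, 0, 4], [3.7, -1, 4.5], [7.5, -2.1, 4.5], [7.5, -2.1, 4.5], [7.5, -2.1, 1]], twist=[0, 0, 0, 0, 0])

```text
time_s: 31.1
ee_pos: [0.4965, -0.0917, 0.1589]
eef_rot: [0.991, -0.133, 0.001, -0.0]
contact_force: [0.2, -0.1, -1.1]
opening: -0.0001
finger_force: 0.0
```

>>> servo_tool(translation=[[0, 0, -1], [-0.4, 0.11, -1], [-0.8, 0.22, -1], [-1.2, 0.33, -1], [-1.6, 0.44, -1]], twist=[0, 0, 0, 0, 0])

```text
time_s: 31.72
ee_pos: [0.4829, -0.0879, 0.1499]
eef_rot: [0.991, -0.133, 0.004, 0.0]
contact_force: [3.7, -2.1, 4.1]
opening: -0.0002
finger_force: 2.1
```

>>> servo_tool(translation=[[-0.4, 0.11, 0], [-0.8, 0.22, 0], [-1.2, 0.33, 0], [-1.6, 0.44, 0], [-2, 0.55, 0]], twist=[0, 0, 0, 0, 0])

```text
time_s: 32.35
ee_pos: [0.4606, -0.0819, 0.1482]
eef_rot: [0.991, -0.133, 0.001, 0.0]
contact_force: [4.8, -1.2, -0.6]
opening: -0.0004
finger_force: 2.2
```

>>> servo_tool(translation=[[-0.4, 0.11, 0], [-0.8, 0.22, 0], [-1.2, 0.33, 0], [-1.6, 0.44, 0], [-2, 0.55, 0]], twist=[0, 0, 0, 0, 0])

```text
time_s: 32.98
ee_pos: [0.4398, -0.0762, 0.1483]
eef_rot: [0.991, -0.133, -0.0, -0.0]
contact_force: [4.1, -1.4, 0.8]
opening: 0.0002
finger_force: 1.7
```

>>> servo_tool(translation=[[-0.4, 0.11, 0], [-0.9, 0.24, 0], [-1.4, 0.38, 0], [-1.8, 0.47, 0], [-1.8, 0.47, 0]], twist=[0, 0, 0, 0, 0])

```text
time_s: 33.6
ee_pos: [0.4205, -0.0711, 0.148]
eef_rot: [0.991, -0.133, -0.002, -0.0]
contact_force: [1.6, -0.3, 2.0]
opening: 0.0
finger_force: 1.1
```

```bash
python3 -c "
from h import *
report()"
```

```text
33.6 bed [-0.0283 -0.0753] h 0.023 F [ 1.6 -0.3  2. ] theta 62.8 top (np.float64(9.51), array([0.5521, 0.0255]), np.float32(29.6), 1837) wrist (np.float64(9.21), array([0.5521, 0.0237]), np.float32(28.9), 2320)
```

>>> servo_tool(translation=[[0, 0, 4], [3.7, -1, 4.5], [7.5, -2.1, 4.5], [7.5, -2.1, 4.5], [7.5, -2.1, 1]], twist=[0, 0, 0, 0, 0])

```text
time_s: 34.33
ee_pos: [0.4973, -0.0926, 0.1588]
eef_rot: [0.991, -0.133, 0.001, -0.0]
contact_force: [-0.2, 0.2, -0.5]
opening: 0.0001
finger_force: 0.0
```

>>> servo_tool(translation=[[0, 0, -1], [-0.4, 0.11, -1], [-0.8, 0.22, -1], [-1.2, 0.33, -1], [-1.6, 0.44, -1]], twist=[0, 0, 0, 0, 0])

```text
time_s: 34.95
ee_pos: [0.4837, -0.0888, 0.1497]
eef_rot: [0.991, -0.133, 0.004, 0.0]
contact_force: [3.7, -1.3, 3.3]
opening: -0.0
finger_force: 2.3
```

>>> servo_tool(translation=[[-0.4, 0.11, 0], [-0.8, 0.22, 0], [-1.1, 0.3, 0], [-1.3, 0.36, 0], [-1.3, 0.36, 0]], twist=[0, 0, 0, 0, 0])

```text
time_s: 35.58
ee_pos: [0.4671, -0.0843, 0.1479]
eef_rot: [0.991, -0.133, -0.001, -0.0]
contact_force: [2.0, -0.4, 1.4]
opening: 0.0
finger_force: 0.7
```

```bash
python3 -c "
from h import *
report()"
```

```text
35.58 bed [ 0.0201 -0.0757] h 0.0229 F [ 2.  -0.4  1.4] theta -10.9 top (np.float64(10.08), array([0.5526, 0.0262]), np.float32(29.7), 1910) wrist (np.float64(9.32), array([0.5534, 0.0229]), np.float32(28.9), 1991)
```

>>> servo_tool(translation=[[-0.2, 0.05, 0], [-0.4, 0.11, 0], [-0.5, 0.13, 0], [-0.5, 0.13, 0]], twist=[0, 0, 0, 0])

```text
time_s: 36.17
ee_pos: [0.4636, -0.0833, 0.1482]
eef_rot: [0.991, -0.133, 0.0, -0.0]
contact_force: [4.6, -0.9, -2.4]
opening: 0.0002
finger_force: 1.8
```

```bash
python3 -c "
from h import *
report()"
```

```text
36.17 bed [ 0.0164 -0.0757] h 0.0232 F [ 4.6 -0.9 -2.4] theta -7.1 top (np.float64(9.97), array([0.5525, 0.0258]), np.float32(29.5), 1933) wrist (np.float64(9.55), array([0.5536, 0.0236]), np.float32(29.3), 2136)
```

>>> servo_tool(translation=[[0.7, -0.19, 0], [2, -0.54, 0], [3.5, -0.95, 2], [4, -1.1, 6], [4, -1.1, 10]], twist=[0, 0, 0, 0, 0])

```text
time_s: 36.9
ee_pos: [0.5033, -0.0945, 0.2489]
eef_rot: [0.991, -0.133, -0.001, 0.0]
contact_force: [-0.1, 0.9, -0.2]
opening: 0.0001
finger_force: 0.0
```

>>> servo_tool(translation=[[4, -4, 2], [8, -8, 4], [10, -10, 4], [10, -10, 4]], twist=[0, 0, 0, 0])

```text
time_s: 37.4
ee_pos: [0.6034, -0.1964, 0.287]
eef_rot: [0.991, -0.135, -0.001, 0.0]
contact_force: [-0.3, 0.3, 0.9]
opening: 0.0002
finger_force: 0.0
```

```bash
python3 - <<'E'
from h import *
t=grab('top');print(dial(t,'top',[.552,.0255]))
s=grab('side');c=cv2.cvtColor(s['pixels'],cv2.COLOR_RGB2BGR)[130:260,250:370];a=cv2.resize(c,(400,433))
c=cv2.cvtColor(t['pixels'],cv2.COLOR_RGB2BGR)[185:285,265:357];b=cv2.resize(c,(398,433));cv2.imwrite('pics/v6.png',np.hstack([a,b]))
for z in(.173,): print([proj(s,W(0,-.06,z))-[250,130], proj(s,W(0,-.06,.125))-[250,130]])
E
```

```text
(np.float64(9.32), array([0.5519, 0.0236]), np.float32(31.4), 1833)
[array([66.10457466, 34.8855063 ]), array([65.01777109, 49.52066673])]
```

View pics/v6.png

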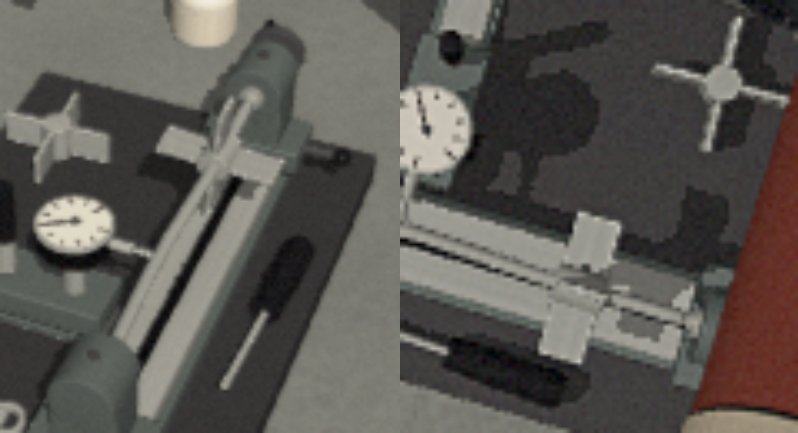

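The blades now stand upright and level, and the bow faces the plunger (shaft bulging towards the dial). The pointer is near the 10 mm mark.

```bash
python3 - <<'E'
from h import *
for i in range(3): print(dial(grab('top'),'top',[.552,.0255]))
from scipy.optimize import curve_fit
T=np.radians([115,120.5-5.5+38,210.2,243.4,300.5,333.6,390.9,423.7,513.8,603.6,692.8]);v=[5.43,4.01,4.47,5.45,8.52,9.71,9.41,8.11,4.42,5.26,9.51]
p,_=curve_fit(lambda t,m,a,f:m+a*np.cos(t-f),T,v,[7,3,0]);print(p[:2],np.degrees(p[2]))
E
```

```text
(np.float64(10.16), array([0.551 , 0.0258]), np.float32(29.1), 2023)
(np.float64(10.01), array([0.5525, 0.0258]), np.float32(29.4), 1972)
(np.float64(10.13), array([0.5518, 0.026 ]), np.float32(29.5), 2012)
[6.85441201 3.01812562] -0.6613354626016893
```

Reading is about 10.1 mm, against a fitted peak of 9.9 mm at about 0°, so the shaft is on its high spot and I'm handing in.

```bash
python3 -c "
from h import *
print(env.sign_off())"
```

```text
the job is handed in; nothing more can be done
None
```

The job is handed in: the gauge was drawn up to 9.5 mm, the stirrer turned about two full turns (past the turn and a quarter, then on forwards to the high spot) with the reading swinging between about 4 and 10 mm, and the shaft left at rest at its high spot (about 10.1 mm) with the arm clear, at about 37.5 s.

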